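# Push an empty tin through the sprung flap of the waste caddy

## Task

Throw away the empty red tin: push it through the sprung black flap in the sloping lid of the grey waste caddy, opening the flap with the tin itself, and push it on until it drops right inside and the flap has sprung shut behind it. Leave everything else on the ledge where it stands.

Things in the scene. Friction and masses are not known exactly. Their poses are not given: they have to be found in the camera images.
- tin: Empty steel tin, a cylinder 58 mm in diameter and 105 mm tall with a red label and yellow stripe, lid on, 70 to 170 g. Stands upright near an oil bottle and a salt jar of similar girth (the three may swap places). Origin at the centre of its underside, z up along its axis.
- tin_center (a point): Centre of the tin, on its axis, 52.5 mm above its underside.
- caddy: Grey metal waste caddy, fixed, hollow, 280 mm (its x) by 180 mm (its y), walls 4 mm, inner floor 5 mm up. Origin on its underside, 150 mm behind its front wall, z up. Front wall (x = -150 mm) 148 mm high; from its top the lid slopes up towards +x at 30 degrees for 188 mm to a flat top 242 mm high. In its axes, square to the slope and inwards is (0.5, 0, -0.866); up the slope is (0.866, 0, 0.5).
- slot (a point): Centre of the slot, in the plane of the sloping lid, at (-42, 0, 210) mm in the caddy's axes; its axes are the caddy's. The slot is 74 mm wide (caddy's y) and 77 mm long up the slope. Open fingers holding the tin are too wide to follow it in; shut fingers pass through.
- slot_lip (a point): Middle of the slot's lower edge, just above a yellow line. Behind it a fixed throat, square to the slope and 26 mm deep, guides along the lower edge and both sides (the upper side has only the flap), so the tin goes in only when leaning with the slot, within about 10 degrees of square; an upright tin mostly jams. Below the throat the tin can drop clear.
- flap (a joint): Angle of the black flap (70 by 75 mm) in rad: 0 shut, flush in the slope, to 1.5 open. Hinged at the slot's upper edge, it swings in and down; a spring shuts it with 0.11 N m when shut, 0.3 N m fully open. A tin centred in the slot needs a push of 7 to 15 N, more nearer the hinge. The tin's weight does not open it; it pinches a half-pushed tin until its tail is pushed some 45 mm inside.
- salt_jar: Glass salt jar with a white cap, loose, 68 mm in diameter and 90 mm tall; origin at the centre of its underside. To be left alone.
- oil_bottle: Green glass oil bottle, loose, 60 mm in diameter and 145 mm tall; origin at the centre of its underside. To be left alone.
- molcajete: Dark stone molcajete on three legs, loose and heavy, 210 mm in diameter and 120 mm tall; origin at the centre of its underside. To be left alone.
- bowl: Aluminium mixing bowl, loose, 230 mm in diameter and 80 mm tall; origin at the centre of its underside. To be left alone.
- pestle: Wooden pestle lying on the ledge, loose, about 190 mm long and 33 mm thick, along its x; origin under its middle. To be left alone.
Not all that is in view belongs to the job. What is shaped like the tin but orange is not meant.

How it is judged:
On the way, in this order (a step that is already met when the one before it is completed fails the run):
1. the tin is lifted off the ledge (height (world z) of tin above 0.05 m), for 0.2 s.
2. the tin is halfway through the slot and holds the flap open (distance between tin_center and slot below 0.045 m and value of joint flap above 0.6 rad), for 0.1 s.
At the end, for the whole second after the job is handed in: The tin lies at rest inside the caddy (its centre within the caddy's walls and less than 110 mm above the ledge) and the flap is shut to within 0.06 rad (x of tin_center in the frame of caddy between -0.146 and 0.126 m and y of tin_center in the frame of caddy between -0.086 and 0.086 m and z of tin_center in the frame of caddy below 0.11 m and value of joint flap below 0.06 rad and linear speed of tin below 0.03 m/s); the robot touches nothing.
It fails at once if the salt jar, oil bottle, molcajete, bowl or pestle is moved more than 30 mm (distance of any of salt_jar, oil_bottle, molcajete, bowl, pestle from where it was at the start of the episode above 0.03 m).
It also fails if it takes over 48 s, if anything falls off the work surface, if the arm or the gripper's body presses on something with over 40 N, if the wrist force passes 120 N, or if a joint passes its speed limit or range.

## Robot

A 6-joint arm with a two-finger parallel gripper is mounted at the origin on the work surface. World frame = base frame: x ahead of the robot, y to its left, z up, the work surface at z = 0. Lengths are in m, angles in rad, forces in N, time in s.
With the tool pointing down it reaches from about 0.35 to 0.775 m from the base axis. Payload 5.5 kg.
Tool frame: the origin (TCP) lies at the very end of the fingers, on their centre line; the grasp point (between the pads) lies 19 mm behind it; x points along the fingers, y is the direction in which the jaws open and shut, and the axes are right-handed (so a half turn about x gives the same grasp; the last joint's range is limited). The gripper opens to 85 mm and grips with 20 to 120 N. Pads are 22 mm wide; open, the fingers measure 114 mm over their backs; the gripper's body (76 mm by 85 mm) begins 54 mm behind the grasp point. The pads swing forward as they close: fully open they stand 13 mm farther back than shut.
Start: joints at [-1.391, 0.313, 0.046, 1.304, 0, 1.431], TCP at [0.181, -0.546, 0.231] pointing down, gripper open.
Joint ranges: [-2.76, 2.76], [-0.86, 1.69], [-1.03, 1.26], [-2.2, 2.34], [-1.47, 1.5], [-3.14, 3.14]. Speed limits (rad/s): [2.57, 2.57, 3.14, 3.14, 3.14, 3.14].

## Interface

Orientations are given as a unit quaternion [w, x, y, z].
In Python, from workcell import env gives the robot as it stands.
- The arm moves only by the tool servo_tool, never from a script. Its argument "increments" is a list of rows, each an object with "offset": the shift along the tool's x, y, z in cm, a list of three; "yaw": the turn about the tool's x in degrees. In form: [{"offset": [x, y, z], "yaw": yaw}, ...]. A call has exactly 8 rows; each row is the pose to reach, as a shift and turn from the pose commanded when the call began, along the tool's axes at that moment; what a row does not reach only later rows make up. A row lasts 1/10 s, in which the tool goes at most 50 mm and 8.59 degrees, less where a joint would pass 70% of its speed; a pose out of reach is approached as far as the arm can. A call with a gripper value outside its range is refused whole. "claw" is the opening, from 0 (shut) to 1 (fully open), set as the call begins (left out, the last holds). The fingers move at their own pace and stop on an object; "force" is the grip in N (left out, the last holds). Time passes only in rows, so rows that repeat a pose let the fingers close, or fill a call up. It gives the time, the measured TCP pose, the force and the opening at its end, in the units of the state.
- env.get_state(): the state, without advancing time (a new reading comes with each control period).
- env.read_camera(name): name is "scene" or "top"; returns (picture, depth): 384x512x3 uint8, red, green, blue; 384x512 float32, m along the optical axis (not along the pixel's ray), 0 where there is no reading.
- env.camera_model(name): a dict with "vertical_fov" (degrees; the focal length in pixels is half the picture's height over the tangent of half this angle, whatever the lens; pixels are square), "cx", "cy" (the principal point, pixels), "D" ([k1, k2, p1, p2, k3] as OpenCV has them; the pictures are not rectified), "world_from_camera" (4x4, takes a point from camera to world coordinates). Camera axes: x right, y up, looking along -z (the intrinsics and any distortion apply to the point x, -y, -z); pixel columns grow to the right and rows downward; lengths in m; the calibration is good to about 2 mm. A picture is of the moment at which its call begins. camera_model takes no time and is no camera call.
- env.hand_in(): hands the job in, once; it reports no verdict.
The state is a dict: "clock": time; "joint_pos": joint angles; "qvel": joint speeds; "tau": joint torques, N m; "tcp_pos": TCP position; "orientation": TCP orientation; "wrist_force": force on the tool from outside, world axes, zero at the start; "ft_torque": the same for the moment, N m; "finger_gap": finger opening in m.
Only numpy, scipy, OpenCV 4.12 (cv2) and the standard library are available. Lean on these libraries where they do the work, as an engineer would, in place of code of your own. Each camera call takes 0.05 s, during which the arm holds its last target.

## Working session

There is one attempt and no reset: what is moved stays moved. The work goes in short steps, Python scripts to look and compute and a tool call to move; the robot and the scene stay as the last step left them, time stands still between calls to the robot, and variables do not carry over. Pictures are saved under pics/ and viewed, and the job is handed in when it is done.

Besides the shell and the picture viewer there is one more tool, called as name([rows], argument=value, ...), one row to a line, values as JSON. servo_tool: Moves the arm, as the interface text tells. Its arguments: {"type":"object","properties":{"increments":{"type":"array","items":{"type":"object","properties":{"offset":{"type":"array","items":{"type":"number"}},"yaw":{"type":"number"}}}},"claw":{"type":"number"},"force":{"type":"number"}},"required":["increments"]}

```bash
ls; mkdir -p pics; python3 - <<'E'
from workcell import env
import cv2,numpy as np
print(env.get_state())
for n in("scene","top"):
    p,d=env.read_camera(n); cv2.imwrite(f"pics/{n}0.png",p[:,:,::-1]); np.savez(f"{n}0.npz",p=p,d=d)
    print(env.camera_model(n))
E
```

```text
pics
{'clock': 0.0, 'joint_pos': array([-1.39062707e+00,  3.14012964e-01,  4.49637575e-02,  1.30359696e+00,
        2.59463236e-05,  1.43120118e+00]), 'qvel': array([-0.00227521, -0.00047975,  0.00123486, -0.00027649, -0.00064318,
        0.00032596]), 'tau': array([ 2.74124768e-04, -4.80630291e+01,  2.98532224e+01,  1.96036912e-02,
       -4.27125599e-05,  6.78099369e-06]), 'tcp_pos': array([ 0.18065476, -0.54533988,  0.2303955 ]), 'orientation': array([-0.11191863, -0.69808398, -0.11322676,  0.69809217]), 'wrist_force': array([ 0.07960579, -0.90365595,  0.28028412]), 'ft_torque': array([ 0.02607293, -0.04137947, -0.01098857]), 'finger_gap': 0.0852465255571868}
{'vertical_fov': 46.622622840492554, 'cx': 256.36764086692386, 'cy': 187.83113607050052, 'D': array([0.0309044, 0.       , 0.       , 0.       , 0.       ]), 'world_from_camera': array([[-0.42495997, -0.76446872,  0.48476448,  1.14775209],
       [ 0.9052095 , -0.35759225,  0.22961608,  0.18921329],
       [-0.00218629,  0.53639105,  0.84396674,  1.09987332],
       [ 0.        ,  0.        ,  0.        ,  1.        ]])}
{'vertical_fov': 54.49889813787086, 'cx': 250.33500057757422, 'cy': 189.29486755844923, 'D': array([-0.10648405,  0.        ,  0.        ,  0.        ,  0.        ]), 'world_from_camera': array([[ 2.70282369e-02,  9.91912506e-01, -1.24012314e-01,
         4.98978133e-01],
       [-9.99634537e-01,  2.67554476e-02, -3.86490592e-03,
        -7.05196166e-02],
       [-5.15643551e-04,  1.24071453e-01,  9.92273152e-01,
         1.17595000e+00],
       [ 0.00000000e+00,  0.00000000e+00,  0.00000000e+00,
         1.00000000e+00]])}
```

View pics/scene0.png

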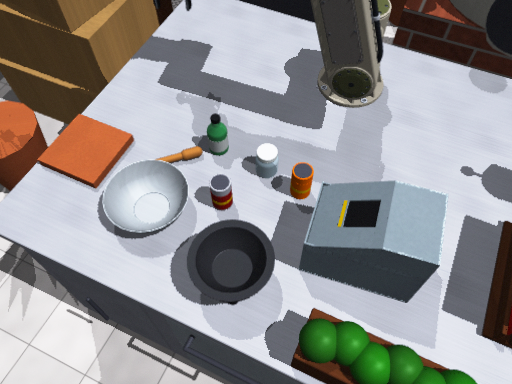

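View pics/top0.png

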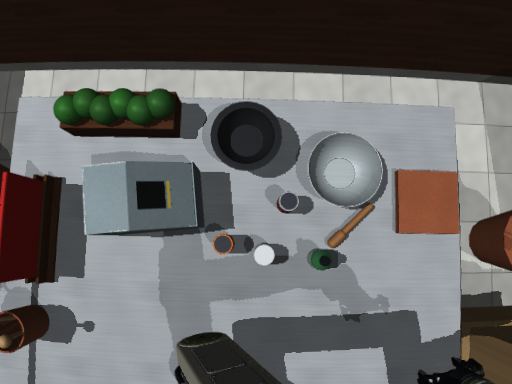

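The scene view shows the red/yellow tin at about (221,192) and the orange decoy at (301,180). The salt jar is at (266,160), the oil bottle at (218,138), and the slot at (362,213) with its yellow line at (343,213). In the top view the tin is at (289,202) and the slot at (152,195), with the yellow line at (168,194) on the side facing -y.

```bash
cat > h.py <<'E'
import numpy as np,cv2
from workcell import env
def K(m):
    f=192/np.tan(np.radians(m["vertical_fov"]/2)); return np.array([[f,0,m["cx"]],[0,f,m["cy"]],[0,0,1]])
def ray(n,uv):
    m=env.camera_model(n); u=cv2.undistortPoints(np.array(uv,float).reshape(-1,1,2),K(m),m["D"]).reshape(-1,2)
    T=m["world_from_camera"]; d=np.c_[u[:,0],-u[:,1],-np.ones(len(u))]
    return T[:3,3],d@T[:3,:3].T      # unit optical depth
def plane(n,uv,z):
    o,d=ray(n,uv); return o+d*((z-o[2])/d[:,2])[:,None]
def bydepth(n,uv,dep):
    o,d=ray(n,uv); return o+d*np.array(dep)[:,None]
def tri(a,b):
    (o1,d1),(o2,d2)=ray("scene",[a]),ray("top",[b]); d1,d2=d1[0],d2[0]
    A=np.c_[d1,-d2]; s=np.linalg.lstsq(A,o2-o1,rcond=None)[0]
    p,q=o1+s[0]*d1,o2+s[1]*d2; return (p+q)/2,np.linalg.norm(p-q)
def cloud(n,p,d):
    vv,uu=np.nonzero(d>0); return np.c_[uu,vv],bydepth(n,np.c_[uu,vv],d[vv,uu])
E
cat > m.py <<'E'
from h import *
# upscaled crops
for n,(x,y,w,h) in {"scene":(190,140,256,192),"top":(70,150,256,120)}.items():
    p=np.load(n+"0.npz")["p"][y:y+h,x:x+w,::-1]; cv2.imwrite(f"pics/{n}_crop.png",cv2.resize(p,None,fx=3,fy=3,interpolation=cv2.INTER_CUBIC))
for n in("scene","top"):
    z=np.load(n+"0.npz"); p,d=z["p"],z["d"]; print(n,(d>0).mean())
    uv,P=cloud(n,p,d)
    c=p[uv[:,1],uv[:,0]].astype(int)
    # tin rim: points between z .095 and .115 near rough xy
    for nm,(lo,hi),box in [("tin",(.098,.112),None)]:
        m=(P[:,2]>lo)&(P[:,2]<hi)
        r0=plane(n,[{"scene":(221,181),"top":(289,201)}[n]],.105)[0]; print("rough",r0)
        m&=np.hypot(*(P[:,:2]-r0[:2]).T)<.06
        print(nm,m.sum(),P[m].mean(0) if m.any() else 0,P[m].min(0),P[m].max(0))
    # yellow
    hsv=cv2.cvtColor(p,cv2.COLOR_RGB2HSV); H=hsv[uv[:,1],uv[:,0]]
    y=(H[:,0]>20)&(H[:,0]<32)&(H[:,1]>150)&(H[:,2]>100)
    r1=plane(n,[{"scene":(343,213),"top":(168,194)}[n]],.19)[0]
    y&=np.hypot(*(P[:,:2]-r1[:2]).T)<.08
    print("yellow",y.sum(),P[y].mean(0),P[y].min(0),P[y].max(0))
    blk=(c.sum(1)<60)&(np.hypot(*(P[:,:2]-P[y].mean(0)[:2]).T)<.1)&(P[:,2]>.15)&(P[:,2]<.25)
    print("black",blk.sum(),P[blk].mean(0),P[blk].min(0),P[blk].max(0))
    # slope plane: points z .15-.24 around
    b=blk; X=np.c_[P[b][:,:2],np.ones(b.sum())]; print("flap plane",np.linalg.lstsq(X,P[b][:,2],rcond=None)[0])
    near=(np.hypot(*(P[:,:2]-P[blk].mean(0)[:2]).T)<.25)
    ft=near&(abs(P[:,2]-.242)<.006); print("flat top",ft.sum(),P[ft].mean(0))
    q=P[ft][:,:2].astype(np.float32); print(cv2.minAreaRect(q))
E
python3 m.py
```

```text
scene 0.9961496988932291
rough [ 0.59676943 -0.17623734  0.105     ]
tin 334 [ 0.60277465 -0.17642822  0.10632661] [ 0.57231061 -0.20621055  0.09820541] [ 0.63008524 -0.14832144  0.11141309]
yellow 90 [0.60319639 0.15236092 0.18917396] [0.56618949 0.14538394 0.18485547] [0.6390405  0.15921038 0.19396923]
black 355 [0.59771685 0.19453827 0.21134578] [0.56279619 0.16132241 0.19125009] [0.63249924 0.22776127 0.23145591]
flap plane [-0.06369678  0.57129574  0.13827953]
flat top 4579 [0.59008269 0.30021045 0.24232717]
((0.5846209526062012, 0.2965385913848877), (0.1843334436416626, 0.13669930398464203), 7.480335235595703)
top 0.9960072835286459
rough [ 0.6017874  -0.17886258  0.105     ]
tin 312 [ 0.60167141 -0.17744432  0.10555648] [ 0.57320083 -0.2052421   0.0985977 ] [ 0.62842012 -0.1497961   0.1112642 ]
yellow 53 [0.60455454 0.15331253 0.1876268 ] [0.56901659 0.14641468 0.18312006] [0.63886155 0.1581153  0.1912911 ]
black 705 [0.59895382 0.1951843  0.20992234] [0.5610428  0.16114404 0.1842485 ] [0.6352703  0.22836535 0.23090315]
flap plane [-0.07927627  0.58430097  0.14335879]
flat top 3358 [0.58528966 0.30022093 0.2416283 ]
((0.5866094827651978, 0.299415647983551), (0.18187862634658813, 0.13153225183486938), 6.994087219238281)
```

```bash
sleep 1
cat >> h.py <<'E'
from scipy.spatial.transform import Rotation as R
cx=np.array([-.1253,.9921,0]);cy=np.array([-.9921,-.1253,0]);cz=np.array([0,0,1.])
slot=np.array([.5985,.1948,.210])
inn=.5*cx-.866*cz; up=.866*cx+.5*cz
def rot():
    w,x,y,z=env.get_state()["orientation"]; return R.from_quat([x,y,z,w]).as_matrix()
def yaw_to(v):
    M=rot(); v=v/np.linalg.norm(v); a=np.degrees(np.arctan2(v@M[:,2],v@M[:,1])); return a
def off(target):
    return (rot().T@(target-env.get_state()["tcp_pos"]))*100
E
python3 - <<'E'
from h import *
print(rot().round(3)); a=yaw_to(cy); print(a, a-180,a+180)
print(off(np.array([.602,-.177,.23])), env.get_state()["joint_pos"])
E
```

```text
[[-0.     0.314 -0.949]
 [ 0.002 -0.949 -0.314]
 [-1.    -0.002 -0.   ]]
101.12424863586439 -78.87575136413561 281.1242486358644
[  0.09808523 -21.72687867 -51.57710625] [-1.39060173e+00  3.13951822e-01  4.51094950e-02  1.30362325e+00
  2.50325276e-05  1.43120350e+00]
```

View pics/scene_crop.png

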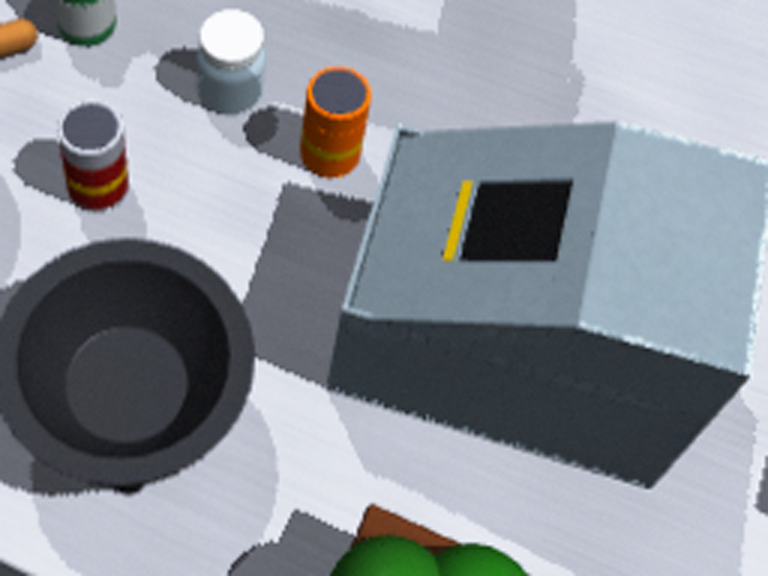

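servo_tool([
  {"offset":[0,-1.9,-4.5],"yaw":-8},
  {"offset":[0,-3.8,-9],"yaw":-16},
  {"offset":[0,-5.7,-13.5],"yaw":-24},
  {"offset":[0,-7.6,-18],"yaw":-32},
  {"offset":[0,-9.5,-22.5],"yaw":-40},
  {"offset":[0,-11.4,-27],"yaw":-48},
  {"offset":[0,-13.3,-31.5],"yaw":-56},
  {"offset":[0,-15.2,-36],"yaw":-64},
], claw=1, force=30)

```text
clock: 0.9
tcp_pos: [0.4758, -0.2867, 0.231]
orientation: [-0.467, -0.531, -0.467, 0.531]
wrist_force: [-0.4, -0.2, 0.5]
finger_gap: 0.0854
```

```bash
python3 - <<'E'
from h import *
s=env.get_state();print(s["clock"],s["tcp_pos"],yaw_to(-cy),yaw_to(cy),off(np.array([.602,-.177,.20])))
E
```

```text
0.9 [ 0.47579229 -0.28671937  0.23101304] -14.549097298160275 165.45090270183974 [  3.09780527  11.11449436 -12.49627814]
```

servo_tool([
  {"offset":[0,2.8,-3.1],"yaw":-7},
  {"offset":[0,5.6,-6.2],"yaw":-14.5},
  {"offset":[0,8.4,-9.3],"yaw":-14.5},
  {"offset":[1,11.1,-12.5],"yaw":-14.5},
  {"offset":[5,11.1,-12.5],"yaw":-14.5},
  {"offset":[8,11.1,-12.5],"yaw":-14.5},
  {"offset":[8,11.1,-12.5],"yaw":-14.5},
  {"offset":[8,11.1,-12.5],"yaw":-14.5},
])

```text
clock: 1.7
tcp_pos: [0.6009, -0.1792, 0.1511]
orientation: [0.528, 0.469, 0.529, -0.47]
wrist_force: [-1.4, -0.4, 1.2]
finger_gap: 0.0853
```

```bash
python3 - <<'E'
from h import *
s=env.get_state();print(s["clock"],s["tcp_pos"],yaw_to(-cy),off(np.array([.602,-.177,.063])),s["joint_pos"])
for n in("scene","top"):
    p,d=env.read_camera(n)
    x,y={"scene":(160,90),"top":(220,140)}[n]
    cv2.imwrite(f"pics/{n}1.png",cv2.resize(p[y:y+150,x:x+150,::-1],None,fx=3,fy=3))
E
```

```text
1.7 [ 0.60088424 -0.17917593  0.15105378] -0.38173831654043283 [ 8.80532157  0.15146816 -0.19452734] [-4.17701179e-01  4.47014024e-01  4.51470928e-02  1.17086027e+00
 -5.38830420e-05  1.03412441e+00]
```

View pics/scene1.png

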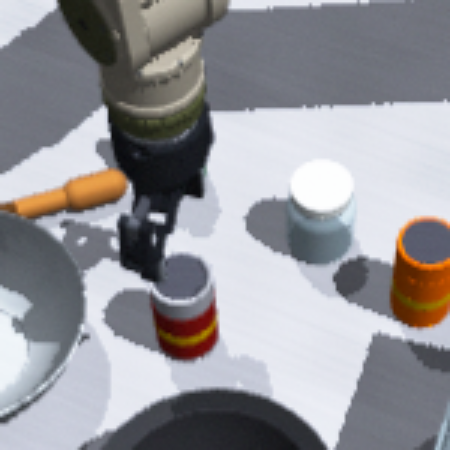

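View pics/top1.png

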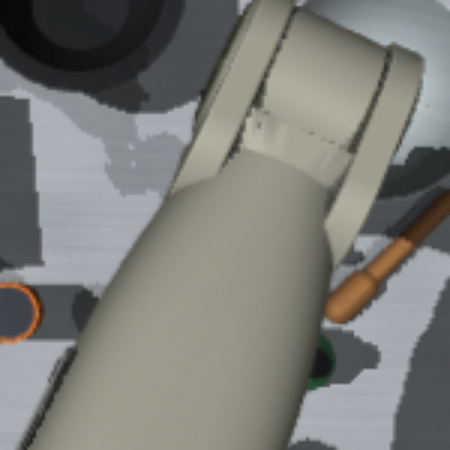

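```bash
cat >> h.py <<'E'
def proj(n,P):
    m=env.camera_model(n); T=np.linalg.inv(m["world_from_camera"]); q=np.atleast_2d(P)@T[:3,:3].T+T[:3,3]; q=q*[1,-1,-1]
    return cv2.projectPoints(q,np.zeros(3),np.zeros(3),K(m),m["D"])[0].reshape(-1,2)
E
python3 - <<'E'
from h import *
s=env.get_state();t=s["tcp_pos"];M=rot();u=-M[:,0]
for k in (t,t+u*.013+M[:,1]*.05,t+u*.013-M[:,1]*.05,t+u*.073,np.array([.602,-.177,.105])): print(k.round(3),((proj("scene",k)-[160,90])*3).round())
z=[env.read_camera("scene")][0]; np.savez("s1.npz",p=z[0],d=z[1])
uv,P=cloud("scene",*z)
m=(np.hypot(*(P[:,:2]-t[:2]).T)<.09)&(P[:,2]>.12)&(P[:,2]<.22)
for lo in np.arange(.12,.22,.01):
    q=P[m&(P[:,2]>=lo)&(P[:,2]<lo+.01)]
    if len(q): print(lo.round(2),len(q),q.min(0).round(3),q.max(0).round(3))
E
```

```text
[ 0.602 -0.18   0.153] [[172. 245.]]
[ 0.652 -0.174  0.166] [[149. 283.]]
[ 0.553 -0.186  0.166] [[192. 192.]]
[ 0.602 -0.18   0.226] [[165. 194.]]
[ 0.602 -0.177  0.105] [[180. 277.]]
0.16 5 [ 0.555 -0.192  0.168] [ 0.647 -0.17   0.17 ]
0.17 26 [ 0.551 -0.194  0.171] [ 0.655 -0.165  0.18 ]
0.18 32 [ 0.549 -0.192  0.18 ] [ 0.656 -0.166  0.19 ]
0.19 21 [ 0.548 -0.185  0.19 ] [ 0.655 -0.165  0.199]
0.2 8 [ 0.545 -0.179  0.2  ] [ 0.65  -0.165  0.21 ]
0.21 21 [ 0.525 -0.183  0.21 ] [ 0.674 -0.161  0.22 ]
```

servo_tool([
  {"offset":[4,0,-0.2],"yaw":0},
  {"offset":[7,0,-0.2],"yaw":0},
  {"offset":[8.7,0,-0.2],"yaw":0},
  {"offset":[8.7,0,-0.2],"yaw":0},
  {"offset":[8.7,0,-0.2],"yaw":0},
  {"offset":[8.7,0,-0.2],"yaw":0},
  {"offset":[8.7,0,-0.2],"yaw":0},
  {"offset":[8.7,0,-0.2],"yaw":0},
])

```text
clock: 2.65
tcp_pos: [0.602, -0.1778, 0.0656]
orientation: [0.53, 0.47, 0.528, -0.469]
wrist_force: [-0.3, -0.9, -0.2]
finger_gap: 0.0853
```

servo_tool([
  {"offset":[0,0,0],"yaw":0},
  {"offset":[0,0,0],"yaw":0},
  {"offset":[0,0,0],"yaw":0},
  {"offset":[0,0,0],"yaw":0},
  {"offset":[0,0,0],"yaw":0},
  {"offset":[0,0,0],"yaw":0},
  {"offset":[0,0,0],"yaw":0},
  {"offset":[0,0,0],"yaw":0},
], claw=0, force=30)

```text
clock: 3.45
tcp_pos: [0.6016, -0.1776, 0.0647]
orientation: [0.529, 0.469, 0.529, -0.469]
wrist_force: [0.6, 0.5, 5.1]
finger_gap: 0.0573
```

```bash
python3 - <<'E'
from h import *
s=env.get_state();print(s["clock"],s["tcp_pos"],s["finger_gap"],yaw_to(-cy),off(np.array([.572,.407,.293])))
E
```

```text
3.45 [ 0.60160826 -0.17755212  0.06471313] 0.057340913298973374 -0.3751900569903702 [-22.85533814   4.02547831 -58.38112969]
```

servo_tool([
  {"offset":[-3,0,0],"yaw":0},
  {"offset":[-7.5,0,0],"yaw":0},
  {"offset":[-12,0,0],"yaw":0},
  {"offset":[-16.5,0,0],"yaw":0},
  {"offset":[-21,0,0],"yaw":0},
  {"offset":[-25,0,0],"yaw":0},
  {"offset":[-28,0,0],"yaw":0},
  {"offset":[-28,0,0],"yaw":0},
])

```text
clock: 4.25
tcp_pos: [0.602, -0.1779, 0.3483]
orientation: [0.531, 0.47, 0.527, -0.469]
wrist_force: [0.5, -0.5, -1.6]
finger_gap: 0.0576
```

```bash
python3 - <<'E'
from h import *
s=env.get_state();print(s["clock"],s["tcp_pos"],s["finger_gap"],s["wrist_force"],yaw_to(-cy),off(np.array([.567,.447,.345])),s["joint_pos"])
p,d=env.read_camera("scene"); cv2.imwrite("pics/s2.png",p[:,:,::-1])
E
```

```text
4.25 [ 0.60202353 -0.17788546  0.34827239] 0.05757615849295339 [ 0.48917297 -0.46358067 -1.55420638] -0.38198929942780213 [  0.1431314    3.93822085 -62.4632843 ] [-4.14931647e-01  4.28583036e-01  4.98718708e-01  1.63509387e+00
 -3.28531118e-04  1.03689017e+00]
```

View pics/s2.png

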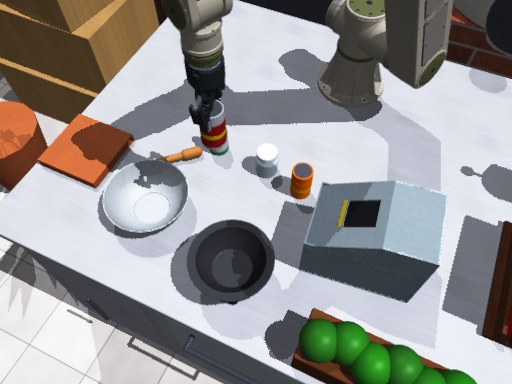

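servo_tool([
  {"offset":[0,0.3,-4],"yaw":0},
  {"offset":[0,0.6,-8.8],"yaw":0},
  {"offset":[0,0.9,-13.6],"yaw":0},
  {"offset":[0,1.2,-18.4],"yaw":0},
  {"offset":[0,1.5,-23.2],"yaw":0},
  {"offset":[0,1.8,-28],"yaw":0},
  {"offset":[0,2.1,-32.8],"yaw":0},
  {"offset":[0,2.4,-37.6],"yaw":0},
])

```text
clock: 5.1
tcp_pos: [0.579, 0.2004, 0.3412]
orientation: [0.528, 0.468, 0.53, -0.471]
wrist_force: [0.2, -0.8, -2.4]
finger_gap: 0.0575
```

servo_tool([
  {"offset":[0,0.3,-4.8],"yaw":0},
  {"offset":[0,0.6,-9.6],"yaw":0},
  {"offset":[0,0.9,-14.4],"yaw":0},
  {"offset":[0,1.2,-19.2],"yaw":0},
  {"offset":[0,1.5,-23],"yaw":0},
  {"offset":[0,1.5,-25],"yaw":0},
  {"offset":[0,1.5,-25],"yaw":0},
  {"offset":[0,1.5,-25],"yaw":0},
])

```text
clock: 5.9
tcp_pos: [0.5651, 0.4489, 0.341]
orientation: [0.529, 0.467, 0.529, -0.471]
wrist_force: [-0.8, -0.6, -1.2]
finger_gap: 0.0572
```

```bash
cat >> h.py <<'E'
corg=slot+.042*cx-.21*cz
def cad(p): d=np.asarray(p)-corg; return np.array([d@cx,d@cy,d[2]])*1000
def c2w(x,y,z): return corg+(x*cx+y*cy+z*cz)/1000
E
python3 - <<'E'
from h import *
s=env.get_state();print(s["clock"],s["tcp_pos"],cad(s["tcp_pos"]),yaw_to(-cy),s["joint_pos"])
print("to start", off(c2w(175,0,293)),"contact",off(c2w(159,0,293)))
for n in ("scene","top"):
    p,d=env.read_camera(n); cv2.imwrite(f"pics/{n}3.png",p[:,:,::-1])
E
```

```text
5.9 [0.56514296 0.4489192  0.34104995] [214.29286873   1.25238394 341.04995448] -0.3173280500865736 [ 5.60475335e-01  7.04527739e-01  9.50110792e-01  1.82136515e+00
 -6.26289384e-04  2.01118475e+00]
to start [4.81488815 0.16743614 3.91631407] contact [4.81915741 0.17631554 5.51625374]
```

View pics/scene3.png

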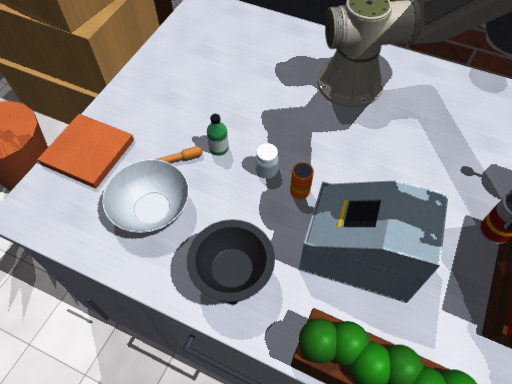

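servo_tool([
  {"offset":[2.4,0.2,0],"yaw":-0.3},
  {"offset":[4.8,0.2,1],"yaw":-0.3},
  {"offset":[4.8,0.2,2.5],"yaw":-0.3},
  {"offset":[4.8,0.2,4],"yaw":-0.3},
  {"offset":[4.8,0.2,5],"yaw":-0.3},
  {"offset":[4.8,0.2,5.7],"yaw":-0.3},
  {"offset":[4.8,0.2,6.2],"yaw":-0.3},
  {"offset":[4.8,0.2,6.7],"yaw":-0.3},
], force=20)

```text
clock: 6.8
tcp_pos: [0.5759, 0.3834, 0.2974]
orientation: [0.53, 0.469, 0.53, -0.467]
wrist_force: [0.1, 4.0, 2.1]
finger_gap: 0.0577
```

servo_tool([
  {"offset":[0,0,0.4],"yaw":0},
  {"offset":[0,0,0.8],"yaw":0},
  {"offset":[0,0,1.2],"yaw":0},
  {"offset":[0,0,1.6],"yaw":0},
  {"offset":[0,0,2],"yaw":0},
  {"offset":[0,0,2.3],"yaw":0},
  {"offset":[0,0,2.4],"yaw":0},
  {"offset":[0,0,2.4],"yaw":0},
])

```text
clock: 7.6
tcp_pos: [0.5785, 0.3584, 0.2962]
orientation: [0.53, 0.468, 0.53, -0.468]
wrist_force: [0.1, 3.0, 2.3]
finger_gap: 0.0571
```

```bash
python3 - <<'E'
from h import *
s=env.get_state();print(s["clock"],s["tcp_pos"],cad(s["tcp_pos"]),yaw_to(-cy),s["finger_gap"])
for n in ("scene","top"):
    p,d=env.read_camera(n); np.savez(n+"4.npz",p=p,d=d); q=proj(n,s["tcp_pos"])[0]; print(n,q)
    x,y=int(np.clip(q[0]-80,0,352)),int(np.clip(q[1]-80,0,224))
    cv2.imwrite(f"pics/{n}4.png",cv2.resize(p[y:y+160,x:x+160,::-1],None,fx=3,fy=3,interpolation=cv2.INTER_CUBIC))
E
```

```text
7.6 [0.57849299 0.35835156 0.29615597] [122.76795176  -0.64405397 296.15596746] -0.09658539682350875 0.05711693502589086
scene [450.63794152 215.45007958]
top [ 75.1869515  197.02686309]
```

View pics/scene4.png

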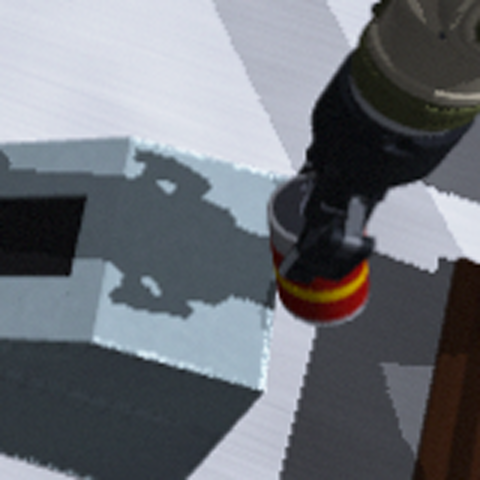

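```bash
cat >> h.py <<'E'
from scipy.optimize import least_squares
def tinfit(n,p,d,c0,rad=.09):
    uv,P=cloud(n,p,d); h=cv2.cvtColor(p,cv2.COLOR_RGB2HSV)[uv[:,1],uv[:,0]]
    c=p[uv[:,1],uv[:,0]].astype(int)
    m=(np.linalg.norm(P-c0,axis=1)<rad)&(h[:,1]>150)&((h[:,0]<34)|(h[:,0]>172))&(h[:,2]>50)
    # in caddy axes
    Q=np.c_[(P[m]-corg)@cx,(P[m]-corg)@cy,(P[m]-corg)@cz]; 
    q0=Q.mean(0)
    def f(v):
        a=np.array([np.sin(v[0]),np.sin(v[1]),-1.]);a/=np.linalg.norm(a)
        r=Q-(np.array([v[2],v[3],0])+q0); r=r-np.outer(r@a,a); return np.linalg.norm(r,axis=1)-.029
    b=min((least_squares(f,[t,0,0.01*i,0.01*j],loss="soft_l1",f_scale=.002) for t in(0,.5) for i in(-2,2) for j in(-2,2)),key=lambda r:r.cost)
    v=b.x; ax=np.array([np.sin(v[0]),np.sin(v[1]),-1]);ax/=np.linalg.norm(ax)
    t=(Q-q0)@ax
    print(n,m.sum(),"tilt x",np.degrees(np.arctan2(ax[0],-ax[2])).round(1),"y",np.degrees(np.arctan2(ax[1],-ax[2])).round(1),"axis pt(mm)",((q0+[v[2],v[3],0])*1000).round(1),"rms",np.sqrt(np.mean(f(v)**2)).round(4),"axial",(t.min()*1000).round(),(t.max()*1000).round())
    return ax,(q0+[v[2],v[3],0])*1000,Q
E
python3 - <<'E'
from h import *
s=env.get_state()
for n in("scene","top"):
    z=np.load(n+"4.npz"); 
    try: tinfit(n,z["p"],z["d"],s["tcp_pos"]+[0,.02,-.03])
    except Exception as e: print(n,e)
z=np.load("scene0.npz");tinfit("scene",z["p"],z["d"],np.array([.602,-.177,.05]))
E
```

```text
scene 280 tilt x 22.3 y -0.1 axis pt(mm) [143.4   1.  278. ] rms 0.0007 axial -27.0 28.0
top zero-size array to reduction operation minimum which has no identity
scene 212 tilt x -0.0 y 0.6 axis pt(mm) [-412.2   44.9   44.2] rms 0.001 axial -33.0 36.0h.py:42: RuntimeWarning: Mean of empty slice.
  q0=Q.mean(0)
  ret = um.true_divide(
  return _methods._mean(a, axis=axis, dtype=dtype,
  ret = ret.dtype.type(ret / rcount)
```

View pics/top4.png

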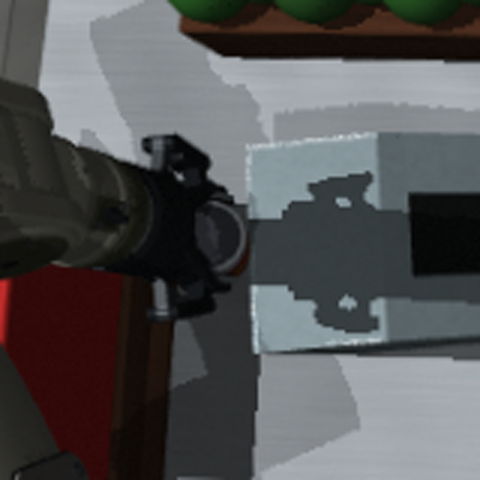

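servo_tool([
  {"offset":[0,0,0.3],"yaw":0},
  {"offset":[0,0,0.6],"yaw":0},
  {"offset":[0,0,0.9],"yaw":0},
  {"offset":[0,0,1],"yaw":0},
  {"offset":[0,0,1],"yaw":0},
  {"offset":[0,0,1],"yaw":0},
  {"offset":[0,0,1],"yaw":0},
  {"offset":[0,0,1],"yaw":0},
])

```text
clock: 8.5
tcp_pos: [0.5795, 0.3486, 0.2961]
orientation: [0.53, 0.468, 0.53, -0.468]
wrist_force: [-0.3, 1.9, -2.0]
finger_gap: 0.0576
```

```bash
python3 - <<'E'
from h import *
s=env.get_state();print(s["clock"],s["tcp_pos"],cad(s["tcp_pos"]),s["finger_gap"],s["wrist_force"])
tinfit("scene",*env.read_camera("scene"),s["tcp_pos"]+[0,.02,-.03])
E
```

```text
8.5 [0.57953845 0.34855031 0.29606482] [112.91314217  -0.45315916 296.06481541] 0.05762595006377394 [-0.33374318  1.9145479  -1.97277636]
scene 326 tilt x 28.8 y 0.3 axis pt(mm) [137.2   1.  284. ] rms 0.0008 axial -27.0 33.0
```

servo_tool([
  {"offset":[0,0,0],"yaw":0},
  {"offset":[-2.5,0,0],"yaw":0},
  {"offset":[-5,0,1],"yaw":0},
  {"offset":[-5,0,5],"yaw":0},
  {"offset":[-5,0,9.5],"yaw":0},
  {"offset":[-5,0,14],"yaw":0},
  {"offset":[-5,0,18.5],"yaw":0},
  {"offset":[-5,0,22.3],"yaw":0},
], force=100)

```text
clock: 9.35
tcp_pos: [0.6073, 0.1244, 0.3464]
orientation: [0.53, 0.468, 0.529, -0.469]
wrist_force: [0.4, -0.1, -1.1]
finger_gap: 0.0561
```

servo_tool([
  {"offset":[0,0,0],"yaw":0},
  {"offset":[1,0,0],"yaw":0},
  {"offset":[2,0,0],"yaw":0},
  {"offset":[3,0,0],"yaw":0},
  {"offset":[4,0,0],"yaw":0},
  {"offset":[4.5,0,0],"yaw":0},
  {"offset":[4.5,0,0],"yaw":0},
  {"offset":[4.5,0,0],"yaw":0},
])

```text
clock: 10.15
tcp_pos: [0.6073, 0.1278, 0.3014]
orientation: [0.53, 0.468, 0.53, -0.468]
wrist_force: [-0.9, -0.3, -1.5]
finger_gap: 0.0562
```

```bash
python3 - <<'E'
from h import *
s=env.get_state();t=cad(s["tcp_pos"]);print(s["clock"],s["tcp_pos"],t,s["finger_gap"],s["wrist_force"],yaw_to(-cy))
p,d=env.read_camera("scene")
ax,A,Q=tinfit("scene",p,d,s["tcp_pos"]+.025*cx+[0,0,-.02])
tt=(Q-A/1000)@ax*1000; print(np.percentile(tt,[0,2,98,100]), ax, A-t)
z=np.load("scene0.npz");ax0,A0,Q0=tinfit("scene",z["p"],z["d"],np.array([.602,-.177,.05])); print(np.percentile((Q0-A0/1000)@ax0*1000,[0,2,98,100]))
q=proj("scene",s["tcp_pos"])[0].astype(int); x,y=q-80
cv2.imwrite("pics/s5.png",cv2.resize(p[y:y+160,x:x+160,::-1],None,fx=3,fy=3,interpolation=cv2.INTER_CUBIC))
E
```

```text
10.15 [0.60731403 0.1277939  0.30137021] [-109.57957622   -0.34853011  301.37021351] 0.05616869493095724 [-0.91557664 -0.32426094 -1.54197125] -0.04850304998557779
scene 533 tilt x 27.9 y -0.3 axis pt(mm) [-87.7   2.5 293.5] rms 0.0017 axial -38.0 85.0
[-30.0460113  -26.26181061  39.78228223  92.63182793] [ 0.46825144 -0.00387513 -0.88358677] [21.90616388  2.88437348 -7.8298605 ]
scene 212 tilt x -0.0 y 0.6 axis pt(mm) [-412.2   44.9   44.2] rms 0.001 axial -33.0 36.0
[-33.09684468 -30.149423    31.41284503  36.11194179]
```

View pics/s5.png

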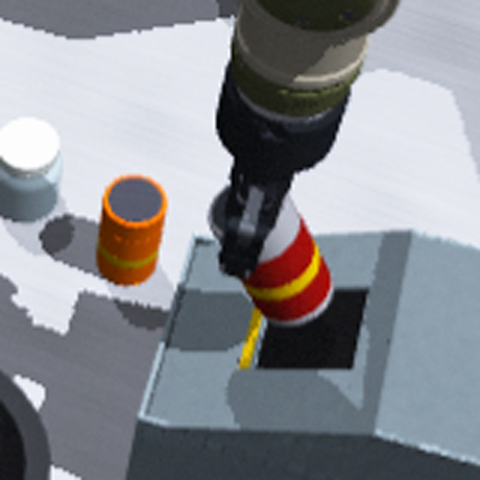

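```bash
sed -i 's/    # in caddy axes/    hs=-((P-slot)@inn); m\&=(hs>.010)|(P[:,1]<-.05)/' h.py; cat >m2.py <<'E'
from h import *
s=env.get_state();t=cad(s["tcp_pos"])
p,d=env.read_camera("scene")
ax,A,Q=tinfit("scene",p,d,s["tcp_pos"]+.025*cx+[0,0,-.02])
tt=(Q-A/1000)@ax*1000; print(np.percentile(tt,[0,2,98,100]), ax, A-t)
B=A+ax*(np.percentile(tt,98)+12); print("bottom",B, "depth,upslope",(B-[-42,0,210])@np.array([.5,0,-.866]),(B-[-42,0,210])@np.array([.866,0,.5]))
E
python3 m2.py
```

```text
scene 530 tilt x 28.6 y 0.5 axis pt(mm) [-88.3   2.2 295. ] rms 0.0009 axial -36.0 34.0
[-28.03796128 -25.05511056  39.93482055  42.27088931] [ 0.47919663  0.00691393 -0.87768035] [21.35294001  2.75013895 -6.69897316]
bottom [-63.44979423   2.59245814 249.39095788] depth,upslope -44.83746663295257 1.1199571377821478
```

servo_tool([
  {"offset":[0.15,0.2,0.26],"yaw":0},
  {"offset":[1.0,0.2,-0.24],"yaw":0},
  {"offset":[1.9,0.2,-0.74],"yaw":0},
  {"offset":[2.75,0.2,-1.24],"yaw":0},
  {"offset":[3.6,0.2,-1.74],"yaw":0},
  {"offset":[4.0,0.2,-1.99],"yaw":0},
  {"offset":[4.5,0.2,-2.24],"yaw":0},
  {"offset":[4.9,0.2,-2.49],"yaw":0},
])

```text
clock: 11.05
tcp_pos: [0.6068, 0.151, 0.2548]
orientation: [0.532, 0.468, 0.528, -0.468]
wrist_force: [-0.7, -8.5, 11.4]
finger_gap: 0.0563
```

```bash
cat > st.py <<'E'
from h import *
import sys
s=env.get_state();t=cad(s["tcp_pos"]);print(s["clock"],t.round(1),"depth",((t-[-42,0,210])@np.array([.5,0,-.866])).round(1),s["finger_gap"],s["wrist_force"].round(1),s["ft_torque"].round(2),yaw_to(-cy).round(2))
p,d=env.read_camera("scene"); np.savez("last.npz",p=p,d=d)
q=proj("scene",s["tcp_pos"])[0].astype(int); x,y=np.clip(q-80,0,[352,224])
cv2.imwrite(f"pics/{sys.argv[1]}.png",cv2.resize(p[y:y+160,x:x+160,::-1],None,fx=3,fy=3,interpolation=cv2.INTER_CUBIC))
try:
    ax,A,Q=tinfit("scene",p,d,s["tcp_pos"]+.025*cx+[0,0,-.02]); print(A-t)
except Exception as e: print(e)
E
python3 st.py s6
```

```text
11.05 [-86.5  -2.8 254.8] depth -61.1 0.056333240790407545 [-0.7 -8.5 11.4] [-1.42  0.2   0.09] -0.12
scene 428 tilt x 29.1 y 0.3 axis pt(mm) [-6.670e+01  1.000e-01  2.512e+02] rms 0.0009 axial -33.0 30.0
[19.80627522  2.89803707 -3.60861586]
```

View pics/s6.png

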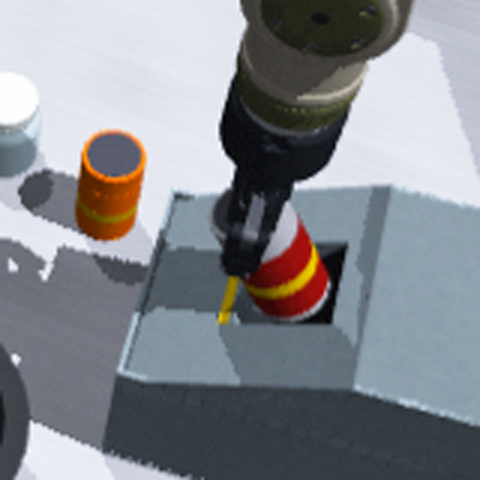

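servo_tool([
  {"offset":[0.5,0,-0.3],"yaw":0},
  {"offset":[1.0,0,-0.6],"yaw":0},
  {"offset":[1.5,0,-0.87],"yaw":0},
  {"offset":[2.0,0,-1.15],"yaw":0},
  {"offset":[2.4,0,-1.4],"yaw":0},
  {"offset":[2.8,0,-1.6],"yaw":0},
  {"offset":[3.2,0,-1.85],"yaw":0},
  {"offset":[3.6,0,-2.1],"yaw":0},
])

```text
clock: 11.9
tcp_pos: [0.6043, 0.1714, 0.2165]
orientation: [0.531, 0.468, 0.528, -0.469]
wrist_force: [0.8, -6.1, -0.0]
finger_gap: 0.0561
```

```bash
python3 st.py s7
```

```text
11.9 [-66.   -2.9 216.5] depth -17.6 0.05612227809906854 [ 0.8 -6.1 -0. ] [-1.47 -0.19  0.  ] -0.17
scene 86 tilt x 28.2 y 2.4 axis pt(mm) [-5.810e+01 -1.000e-01  2.337e+02] rms 0.001 axial -10.0 8.0
[ 7.82047362  2.76419435 17.13956302]
```

View pics/s7.png

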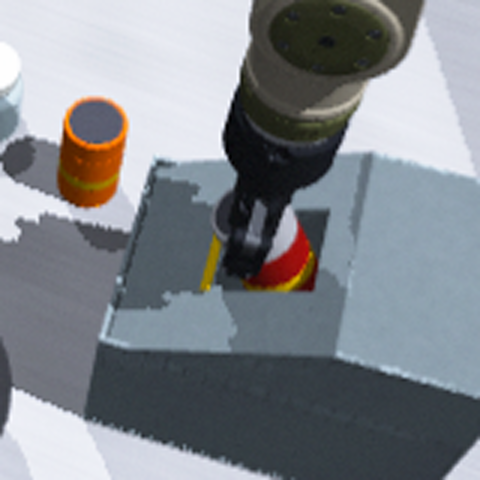

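servo_tool([
  {"offset":[0,0,0],"yaw":0},
  {"offset":[0,0,0],"yaw":0},
  {"offset":[0,0,0],"yaw":0},
  {"offset":[0,0,0],"yaw":0},
  {"offset":[0,0,0],"yaw":0},
  {"offset":[-1,0,0],"yaw":0},
  {"offset":[-3,0,0],"yaw":0},
  {"offset":[-6,0,0],"yaw":0},
], claw=1, force=40)

```text
clock: 12.75
tcp_pos: [0.6028, 0.1732, 0.2759]
orientation: [0.529, 0.467, 0.531, -0.469]
wrist_force: [-0.0, -0.3, 0.3]
finger_gap: 0.0851
```

```bash
python3 st.py s8; python3 - <<'E'
from h import *
p,d=env.read_camera("top");cv2.imwrite("pics/t8.png",cv2.resize(p[100:260,60:260,::-1],None,fx=3,fy=3))
E
```

```text
12.75 [-63.9  -1.5 275.9] depth -68.1 0.08513917643638963 [-0.  -0.3  0.3] [-0.   -0.02  0.05] -0.07
scene 83 tilt x 19.1 y 0.4 axis pt(mm) [-55.1   0.7 226.8] rms 0.0009 axial -8.0 10.0
[  8.79096944   2.21294543 -49.13050244]
```

View pics/s8.png

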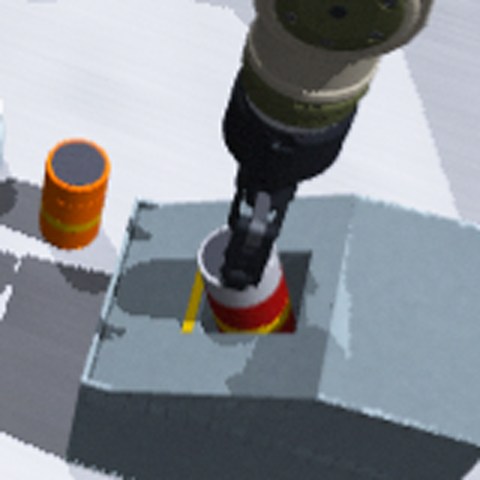

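View pics/t8.png

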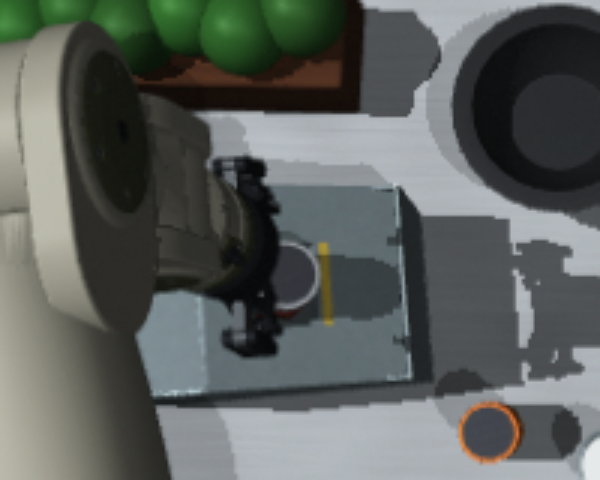

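```bash
cat > lid.py <<'E'
from h import *
for f in ("scene","top"):
    p,d=env.read_camera(f)
    uv,P=cloud(f,p,d); Q=np.c_[(P-corg)@cx,(P-corg)@cy,P[:,2]]*1000
    hs=-((Q-[-42,0,210])@np.array([.5,0,-.866]))
    c=p[uv[:,1],uv[:,0]].astype(int)
    ax=np.array([.327,0,-.945]); u=np.array([.945,0,.327])
    r=Q-[-55.1,.7,226.8]; t=-(r@ax)
    m=(np.hypot(r@u,r[:,1])<32)&(hs>10)&(t<70)
    print(f,m.sum()); hist=np.histogram(t[m],bins=np.arange(-10,70,4)); print(hist[0],hist[1][0])
    k=m&(t>np.percentile(t[m],60)-30)
    for lo in range(12,60,4):
        q=m&(t>=lo)&(t<lo+4)
        if q.sum(): print(lo,q.sum(),"u",(r@u)[q].min().round(),(r@u)[q].max().round(),"y",r[q,1].min().round(),r[q,1].max().round(),c[q].mean(0).round())
E
python3 lid.py
```

```text
scene 444
[ 13  29  23  27  32  30  22  35  23  33 114  52   0   0   0   0   0   0
   0] -10
12 25 u -17.0 29.0 y -30.0 3.0 [117. 118. 128.]
16 36 u -22.0 28.0 y -30.0 -1.0 [116. 119. 129.]
20 21 u -24.0 28.0 y -29.0 10.0 [115. 118. 126.]
24 31 u -30.0 28.0 y -29.0 4.0 [102. 104. 113.]
28 48 u -28.0 28.0 y -28.0 22.0 [122. 126. 138.]
32 130 u -27.0 28.0 y -29.0 24.0 [112. 115. 128.]
36 4 u -21.0 -7.0 y -27.0 22.0 [108. 110. 123.]
top 271
[  0   0   0   5   2   0   0   4   2  39 189  28   0   0   0   0   0   0
   0] -10
16 1 u 8.0 8.0 y 26.0 26.0 [44. 38. 41.]
20 5 u -14.0 6.0 y 23.0 27.0 [56. 51. 52.]
24 4 u -26.0 4.0 y -7.0 27.0 [ 97.  99. 102.]
28 135 u -28.0 20.0 y -31.0 27.0 [74. 77. 82.]
32 116 u -27.0 10.0 y -25.0 26.0 [61. 64. 69.]
36 1 u -8.0 -8.0 y -11.0 -11.0 [52. 54. 61.]
```

servo_tool([
  {"offset":[-0.5,-0.2,1.2],"yaw":0},
  {"offset":[-0.5,-0.2,1.2],"yaw":0},
  {"offset":[-0.5,-0.2,1.2],"yaw":0},
  {"offset":[-0.5,-0.2,1.2],"yaw":0},
  {"offset":[-0.5,-0.2,1.2],"yaw":0},
  {"offset":[-0.5,-0.2,1.2],"yaw":0},
  {"offset":[-0.5,-0.2,1.2],"yaw":0},
  {"offset":[-0.5,-0.2,1.2],"yaw":0},
], claw=0, force=60)

```text
clock: 13.75
tcp_pos: [0.6031, 0.1613, 0.2812]
orientation: [0.53, 0.468, 0.53, -0.468]
wrist_force: [-0.8, 0.0, 0.3]
finger_gap: 0.0001
```

```bash
python3 st.py s9
```

```text
13.75 [-75.8  -0.4 281.2] depth -78.6 0.00013015680283075452 [-0.8  0.   0.3] [0.01 0.02 0.03] -0.06
scene 75 tilt x 17.8 y 2.6 axis pt(mm) [-55.7   0.4 228. ] rms 0.0008 axial -8.0 8.0
[ 20.1095342    0.78089794 -53.19521132]
```

View pics/s9.png

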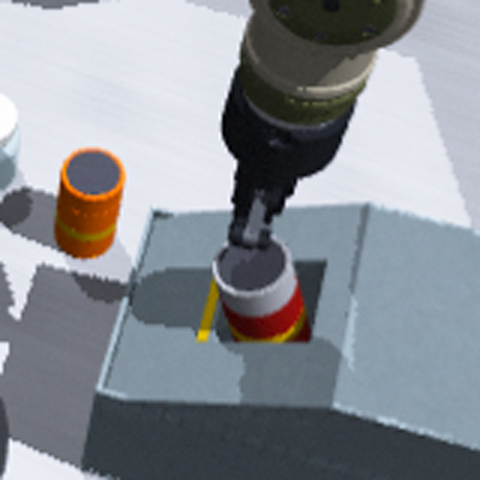

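servo_tool([
  {"offset":[1.0,0,0],"yaw":0},
  {"offset":[2.0,0,0],"yaw":0},
  {"offset":[2.5,0,-0.3],"yaw":0},
  {"offset":[3.0,0,-0.6],"yaw":0},
  {"offset":[3.5,0,-0.9],"yaw":0},
  {"offset":[4.0,0,-1.2],"yaw":0},
  {"offset":[4.5,0,-1.45],"yaw":0},
  {"offset":[5.0,0,-1.75],"yaw":0},
])

```text
clock: 14.6
tcp_pos: [0.601, 0.1791, 0.231]
orientation: [0.53, 0.468, 0.53, -0.468]
wrist_force: [-0.4, 0.3, 4.1]
finger_gap: -0.0002
```

```bash
python3 st.py s10
```

```text
14.6 [-57.9  -0.5 231. ] depth -26.2 -0.000219591546560855 [-0.4  0.3  4.1] [0.31 0.03 0.  ] -0.06
zero-size array to reduction operation minimum which has no identityh.py:42: RuntimeWarning: Mean of empty slice.
  q0=Q.mean(0)
  ret = um.true_divide(
  return _methods._mean(a, axis=axis, dtype=dtype,
  ret = ret.dtype.type(ret / rcount)
```

View pics/s10.png

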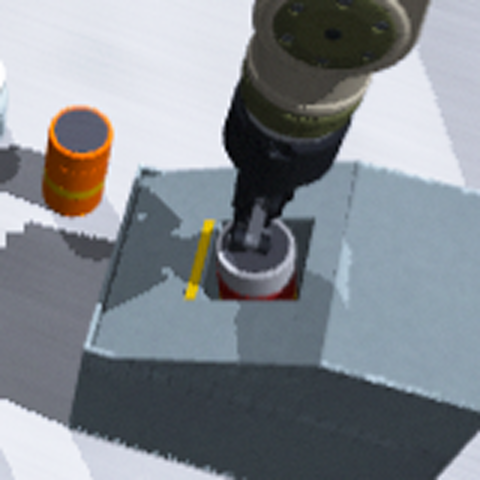

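servo_tool([
  {"offset":[0.45,0,-0.25],"yaw":0},
  {"offset":[0.9,0,-0.5],"yaw":0},
  {"offset":[1.3,0,-0.75],"yaw":0},
  {"offset":[1.75,0,-1.0],"yaw":0},
  {"offset":[2.2,0,-1.25],"yaw":0},
  {"offset":[2.6,0,-1.5],"yaw":0},
  {"offset":[3.0,0,-1.75],"yaw":0},
  {"offset":[3.5,0,-2.0],"yaw":0},
])

```text
clock: 15.45
tcp_pos: [0.5986, 0.1986, 0.1961]
orientation: [0.53, 0.468, 0.53, -0.468]
wrist_force: [1.2, -1.7, 2.6]
finger_gap: 0.0001
```

```bash
python3 st.py s11 2>/dev/null
```

```text
15.45 [-38.3  -0.6 196.1] depth 13.9 5.8194782084808304e-05 [ 1.2 -1.7  2.6] [-0.46 -0.1  -0.  ] -0.08
zero-size array to reduction operation minimum which has no identity
```

View pics/s11.png

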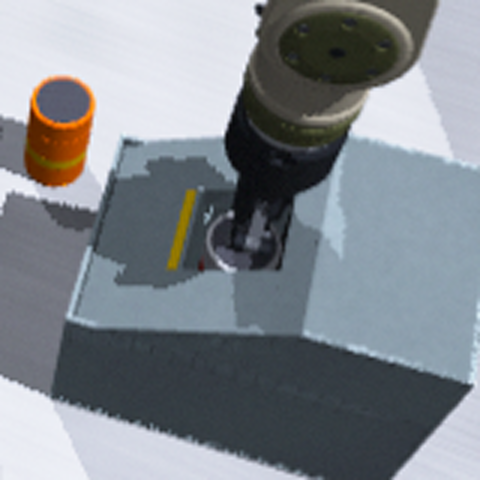

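servo_tool([
  {"offset":[0.3,0,-0.2],"yaw":0},
  {"offset":[0.6,0,-0.4],"yaw":0},
  {"offset":[0.9,0,-0.6],"yaw":0},
  {"offset":[1.2,0,-0.75],"yaw":0},
  {"offset":[1.5,0,-0.9],"yaw":0},
  {"offset":[1.8,0,-1.0],"yaw":0},
  {"offset":[1.9,0,-1.0],"yaw":0},
  {"offset":[1.9,0,-1.0],"yaw":0},
])

```text
clock: 16.3
tcp_pos: [0.597, 0.2086, 0.1768]
orientation: [0.53, 0.468, 0.53, -0.468]
wrist_force: [-0.7, 0.2, -0.4]
finger_gap: 0.0
```

```bash
python3 st.py s12 2>/dev/null
```

```text
16.3 [-28.1  -0.3 176.8] depth 35.6 4.1281292101970426e-05 [-0.7  0.2 -0.4] [-0.08 -0.02 -0.  ] -0.06
zero-size array to reduction operation minimum which has no identity
```

View pics/s12.png

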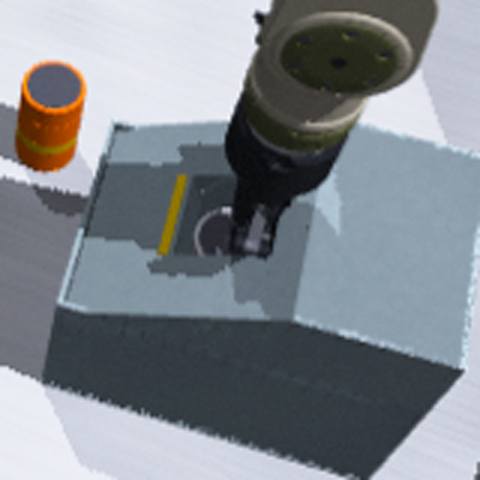

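```bash
python3 - <<'E'
from h import *
z=np.load("last.npz");p,d=z["p"],z["d"]; uv,P=cloud("scene",p,d); Q=np.c_[(P-corg)@cx,(P-corg)@cy,P[:,2]]*1000
hs=-((Q-[-42,0,210])@np.array([.5,0,-.866]))
m=(hs<-12)&(abs(Q[:,1])<40)&(Q[:,0]>-140)&(Q[:,0]<60)&(Q[:,2]>0)
m&=(uv[:,0]>0)
for lo in range(0,200,10):
    k=m&(Q[:,2]>=lo)&(Q[:,2]<lo+10)
    if k.sum(): print(lo,k.sum(),Q[k].min(0).round(),Q[k].max(0).round(),p[uv[k,1],uv[k,0]].mean(0).round())
E
```

```text
150 4 [-64. -10. 157.] [ -7.  35. 159.] [47. 51. 56.]
160 9 [-66. -15. 163.] [ -7.  36. 170.] [52. 58. 63.]
170 220 [-71. -24. 170.] [ -8.  40. 180.] [58. 61. 69.]
180 23 [-65. -16. 180.] [ -8.  40. 190.] [56. 61. 67.]
190 9 [-46.  -3. 190.] [ -9.  40. 196.] [30. 33. 37.]
```

servo_tool([
  {"offset":[-0.3,0,0.4],"yaw":0},
  {"offset":[-0.3,0,1.0],"yaw":0},
  {"offset":[-0.3,0,1.6],"yaw":0},
  {"offset":[0,0,1.6],"yaw":0},
  {"offset":[0.3,0,1.6],"yaw":0},
  {"offset":[0.6,0,1.6],"yaw":0},
  {"offset":[0.8,0,1.6],"yaw":0},
  {"offset":[0.9,0,1.6],"yaw":0},
])

```text
clock: 17.15
tcp_pos: [0.5992, 0.1923, 0.1681]
orientation: [0.53, 0.468, 0.53, -0.468]
wrist_force: [-0.2, -2.0, 3.1]
finger_gap: -0.0001
```

```bash
cat > ins.py <<'E'
from h import *
import sys
for n in ("scene","top"):
    p,d=env.read_camera(n); uv,P=cloud(n,p,d); Q=np.c_[(P-corg)@cx,(P-corg)@cy,P[:,2]]*1000
    hs=-((Q-[-42,0,210])@np.array([.5,0,-.866]))
    m=(hs<-6)&(abs(Q[:,1])<45)&(Q[:,0]>-140)&(Q[:,0]<60)&(Q[:,2]>0)
    print(n)
    for lo in range(0,220,10):
        k=m&(Q[:,2]>=lo)&(Q[:,2]<lo+10)
        if k.sum(): print(lo,k.sum(),Q[k].min(0).round(),Q[k].max(0).round(),p[uv[k,1],uv[k,0]].mean(0).round())
E
python3 st.py s13 2>/dev/null; python3 ins.py
```

```text
17.15 [-44.6  -0.4 168.1] depth 35.0 -0.00011048289087011752 [-0.2 -2.   3.1] [-0.33  0.09  0.04] -0.07
zero-size array to reduction operation minimum which has no identity
scene
160 3 [-66.  -9. 164.] [-39.  42. 170.] [45. 52. 58.]
170 60 [-72. -24. 170.] [-55.  42. 180.] [52. 61. 66.]
180 42 [-74. -28. 180.] [-28.  41. 190.] [49. 56. 61.]
190 31 [-63. -19. 190.] [-23.  42. 200.] [12. 13. 16.]
200 42 [-24. -25. 200.] [-18.  22. 210.] [ 9. 10. 12.]
210 36 [-20. -27. 210.] [-15.  26. 218.] [ 9. 10. 12.]
top
0 60 [-24. -44.   0.] [-6. 18. 10.] [35. 40. 41.]
40 1 [-32. -27.  47.] [-32. -27.  47.] [39. 43. 44.]
50 15 [-37. -23.  50.] [-30.  22.  60.] [43. 46. 48.]
60 19 [-38. -13.  61.] [-31.  11.  66.] [47. 49. 51.]
160 7 [-64.  -7. 167.] [-62.  34. 170.] [42. 45. 47.]
170 39 [-69. -37. 170.] [-47.  27. 180.] [36. 40. 42.]
180 28 [-73. -32. 180.] [-51.  36. 185.] [34. 38. 39.]
190 5 [-60. -37. 190.] [-54.   3. 193.] [26. 29. 30.]
210 6 [-17.  31. 212.] [-11.  36. 218.] [42. 48. 50.]
```

View pics/s13.png

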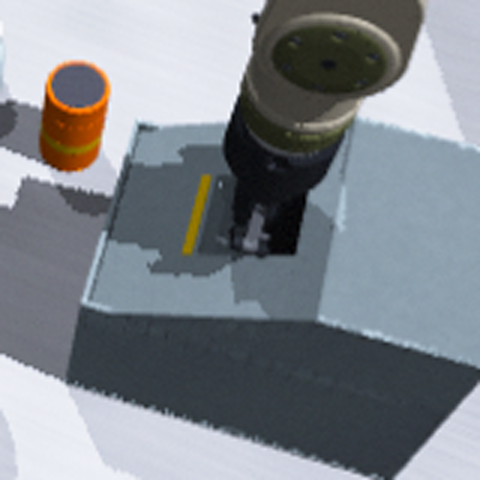

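servo_tool([
  {"offset":[-1,0,0],"yaw":0},
  {"offset":[-2.5,0,0],"yaw":0},
  {"offset":[-4,0,0],"yaw":0},
  {"offset":[-6,0,0.3],"yaw":0},
  {"offset":[-8,0,0.6],"yaw":0},
  {"offset":[-11,0,1],"yaw":0},
  {"offset":[-14,0,1],"yaw":0},
  {"offset":[-16,0,1],"yaw":0},
])

```text
clock: 18.1
tcp_pos: [0.6005, 0.1831, 0.3314]
orientation: [0.53, 0.469, 0.53, -0.467]
wrist_force: [0.6, -0.9, 0.3]
finger_gap: 0.0
```

servo_tool([
  {"offset":[0,0,4.5],"yaw":0},
  {"offset":[0,0,9],"yaw":0},
  {"offset":[0,0,13],"yaw":0},
  {"offset":[0,0,17],"yaw":0},
  {"offset":[0,0,20],"yaw":0},
  {"offset":[0,0,22],"yaw":0},
  {"offset":[0,0,22],"yaw":0},
  {"offset":[0,0,22],"yaw":0},
])

```text
clock: 18.9
tcp_pos: [0.6277, -0.0356, 0.3286]
orientation: [0.53, 0.468, 0.53, -0.468]
wrist_force: [0.3, 0.7, 1.3]
finger_gap: 0.0002
```

```bash
python3 - <<'E'
from h import *
s=env.get_state(); print(s["clock"],cad(s["tcp_pos"]),s["wrist_force"])
for n in("scene","top"):
    p,d=env.read_camera(n); cv2.imwrite(f"pics/{n}14.png",p[:,:,::-1])
    uv,P=cloud(n,p,d);Q=np.c_[(P-corg)@cx,(P-corg)@cy,P[:,2]]*1000
    m=(abs(Q[:,0]+42)<26)&(abs(Q[:,1])<26)&(Q[:,2]<260)
    hs=-((Q[m]-[-42,0,210])@np.array([.5,0,-.866])); print(n,m.sum(),"flap above slope",np.percentile(hs,[2,50,98]))
    k=np.linalg.lstsq(np.c_[Q[m][:,:2],np.ones(m.sum())],Q[m][:,2],rcond=None)[0]; print(k,np.degrees(np.arctan(k[0])))
E
```

```text
18.9 [-2.74193782e+02 -1.46368512e-01  3.28567973e+02] [0.31820069 0.69845148 1.28926416]
scene 480 flap above slope [-1.69801843  1.37152634  4.31905619]
[5.77003702e-01 9.31679139e-03 2.35826624e+02] 29.985105128757148
top 439 flap above slope [-3.66673536  0.06013742  3.44823535]
[ 5.97369732e-01 -1.53467750e-02  2.35075481e+02] 30.852816733867616
```

View pics/scene14.png

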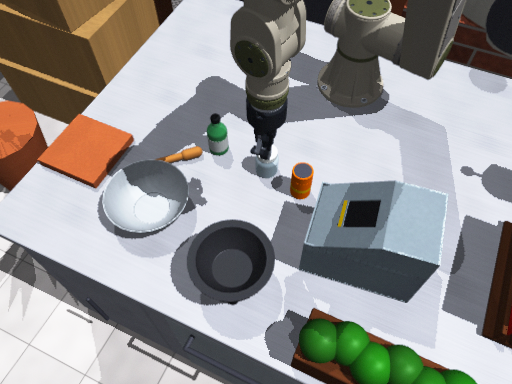

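View pics/top14.png

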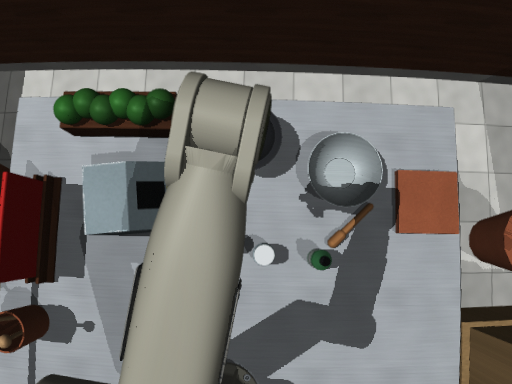

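Both views show the flap flush and shut at about 30°, the tin gone from view, and the other objects at their first pixel positions. The gripper is clear of everything.

```bash
python3 -c "
from workcell import env
print(env.hand_in())"
```

```text
the job is handed in; nothing more can be done
None
```

The red tin is inside the caddy and the flap has shut behind it; I handed the job in at about 19 s of the 48 s. No verdict is reported.

**What I did**
- The interface gives no way to tilt the tool, so I gripped the tin high and pressed its foot against the caddy's rear top edge. It turned in the pads to about 29° of lean.
- I gripped harder, pushed the tin square into the slot through the flap, and let go with it about halfway in.
- I pushed it the rest of the way with shut fingers. In the throat it stood nearly upright and was briefly pinched. It dropped once I shifted the push towards the lower edge.

**Last checks**
- **Flap:** it lies in the lid plane in both views, fitted at 30.0° and 30.9° against the 30° slope. The fits scatter by a few millimetres, and the flap angle itself was never read.
- **Tin:** just before the fingers came out, surfaces showed at 50–66 mm and on the floor through the slot, which fits a tin lying down. Once the flap shut, I could no longer see whether it was at rest.
- **Halfway step:** the tin's centre came to within a few millimetres of the slot with the flap pushed open, worked out from the tool's travel.
- **Other objects:** the salt jar and oil bottle are at their first pixel positions. The bowl, pestle and molcajete look unmoved by eye; the arm partly hid the molcajete in the top view.
- **Forces:** the highest wrist force seen at the end of a move was about 14 N, and the gripper ended clear of everything.

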